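Fill the round tin of levelling feet

TASK

The round tin on the storeroom bench is packed with machine levelling feet, one in the middle and the rest in a ring round it, but two places in the ring are empty. Of the loose feet on the bench, take the two of the same size as those in the tin and stand one upright in each empty place, flat on the tin's floor, so that the tin is full.

Things in the scene. Friction and masses are not known exactly. Their poses are not given: they have to be found in the camera images.
- foot_a_mid (a point): Loose levelling foot to pack: round black base 46 mm across, 12 mm thick, lower edge bevelled 4 mm; hexagonal steel nut up to 20 mm; upright 12 mm threaded steel stud, bare from 20 mm to the top at 60 mm; about 150 g. Stands on the bench. The point is on its axis half-way up (30 mm), z up the stud. Loose studs are at least 80 mm apart.
- foot_b_mid (a point): Loose levelling foot to pack: round black base 46 mm across, 12 mm thick, lower edge bevelled 4 mm; hexagonal steel nut up to 20 mm; upright 12 mm threaded steel stud, bare from 20 mm to the top at 60 mm; about 150 g. Stands on the bench. The point is on its axis half-way up (30 mm), z up the stud. Same as the other; either may go in either place.
- tin: Round open metal tin, 166 mm outside, 162 mm inside, 28 mm high, floor 3 mm thick; origin under its centre, x towards the first free place. Five 46 mm feet stand in it, one in the middle and four of a ring of six, stud tops 63 mm above the bench; they and the tin do not move. Not for the tin: a wide foot (72 mm base), a small one (28 mm base, 45 mm tall), the lid, a hose clamp.
- place_a (a point): First free place: point on the tin's floor, 3 mm above the bench, for the middle of a foot's underside. z up, x outward from the tin's centre. Standing feet have axes 53.5 mm from here, along -x and at 120 degrees either side of +x: fingers opening along y have most room. About 7 mm free to each neighbour, 4.5 mm to the wall.
- place_b (a point): Second free place: point on the tin's floor, 3 mm above the bench, for the middle of a foot's underside. z up, x outward from the tin's centre. Standing feet have axes 53.5 mm from here, along -x and at 120 degrees either side of +x: fingers opening along y have most room. It lies 120 degrees counter-clockwise (from above) round the tin from the first.
Things that resemble listed ones, but are neither listed nor needed, are in the scene too. What is shaped like the part that bears foot_a_mid but yellow is not meant.

How it is judged:
By the outcome, as a careful person would: the job done as asked, in the order asked, and still so for the second after the job is handed in, with the robot touching nothing.
It also fails if it takes over 56 s, if anything falls off the work surface, if the arm or the gripper's body presses on something with over 40 N, if the wrist force passes 120 N, or if a joint passes its speed limit or range.

ROBOT

A 6-joint arm with a two-finger parallel gripper is mounted at the origin on the work surface. World frame = base frame: x ahead of the robot, y to its left, z up, the work surface at z = 0. Lengths are in m, angles in rad, forces in N, time in s.
With the tool pointing down it reaches from about 0.425 to 0.95 m from the base axis. Payload 14.7 kg.
Tool frame: the origin (TCP) lies midway between the tips of the shut fingers; the grasp point (between the pads) lies behind it (bot.pinch_z is the z of the grasp point in the tool frame, in m); z points along the fingers, x is the direction in which the jaws open and shut, and the axes are right-handed (so a half turn about z gives the same grasp; the last joint's range is limited). The gripper opens to 85 mm and grips with 20 to 120 N. Pads are 22 mm wide; open, the fingers measure 114 mm over their backs; the gripper's body (76 mm by 85 mm) begins 54 mm behind the grasp point. The pads swing forward as they close: fully open they stand 13 mm farther back than shut.
Start: joints at [1.2, 0.48, 1.596, -0, 1.065, -0.047], TCP at [0.207, 0.616, 0.231] pointing down, gripper open.
Joint ranges: [-2.75, 2.75], [-0.82, 2.05], [0.23, 2.67], [-1.56, 4.7], [0.09, 2.69], [-2.92, 2.92]. Speed limits (rad/s): [1.89, 1.89, 2.39, 3.01, 3.01, 3.01].

INTERFACE

Orientations are given as [roll, pitch, yaw] about the fixed x, y, z axes, in that order (R = Rz(yaw) Ry(pitch) Rx(roll)).
In Python, from workcell import monitor, viewer, order, bot gives the robot as it stands.
- The arm moves only by the shell command python3 -m handwheel 'ROWS' [OPENING] [FORCE]. ROWS is JSON, a list of rows, each an object with "xyz": the shift along the world's x, y, z in mm, a list of three; "roll": the turn about the world's z in degrees. A call has 1 to 5 rows; each row is the pose to reach, as a shift and turn from the pose commanded when the call began; what a row does not reach only later rows make up. A row lasts 1/8 s, in which the tool goes at most 62.5 mm and 10.7 degrees, less where a joint would pass 70% of its speed; a pose out of reach is approached as far as the arm can. A call with a gripper value outside its range is refused whole. OPENING is the opening, from 0 (shut) to 1 (fully open), set as the call begins (- or left out, the last holds). The fingers move at their own pace and stop on an object; FORCE is the grip in N (left out, the last holds). Time passes only in rows, so rows that repeat a pose let the fingers close. It gives the time, the measured TCP pose, the force and the opening at its end, in the units of the state.
- monitor.get_state(): the state, without advancing time (a new reading comes with each control period).
- viewer.capture(name): name is "scene" or "side" or "wrist"; returns a dict with "img" (480x640x3 uint8, blue, green, red), "z_map" (480x640 float32, m along the optical axis (not along the pixel's ray), 0 where there is no reading), "camera_matrix" (3x3 intrinsics, pixels), "dist" ([k1, k2, p1, p2, k3] as OpenCV has them; the pictures are not rectified), "origin" and "orientation" of the camera in the world. Camera axes: x right, y down, z forward; pixel columns grow to the right and rows downward; lengths in m; the calibration is good to about 2 mm. A picture is of the moment at which its call begins.
- order.sign_off(): hands the job in, once; it reports no verdict.
Trained networks look in a picture, given as the dict that the camera call returned (one of the last four; its "shot" number tells which), for a name from the list of things; names that differ only in an ending like _2 or _b are one class to them, and where a whole thing is asked for, a point or a joint stands for the part that bears it (a point fixed in the world has none). Each returns a list of dicts, best first, with "conf" (0 to 1); they miss things now and then, are a little off and sometimes report something else, mostly with a low value. They report only what shows in the picture. A call takes as long as a camera call. They do not tell look-alikes from the thing itself.
- viewer.trace(picture, thing): "mask" (480x640 bool, what is visible of it) and "point" ([column, row] in pixels, amid what is visible of it).
- viewer.tip_of(picture, thing): "point" ([column, row] in pixels: a listed point, or the origin of a listed thing).
The state is a dict: "clock": time; "q": joint angles; "joint_velocities": joint speeds; "joint_torque": joint torques, N m; "position": TCP position; "ee_rot": TCP orientation; "force": force on the tool from outside, world axes, zero at the start; "torque": the same for the moment, N m; "opening": finger opening in m.
Only numpy, scipy, OpenCV 4.12 (cv2) and the standard library are available. Lean on these libraries where they do the work, as an engineer would, in place of code of your own. Each camera call takes 0.05 s, during which the arm holds its last target.

## Working session

There is one attempt and no reset: what is moved stays moved. The work goes in short steps, Python scripts to look and compute and a shell command to move; the robot and the scene stay as the last step left them, time stands still between calls to the robot, and variables do not carry over. Pictures are saved under pics/ and viewed, and the job is handed in when it is done.

```bash
ls; mkdir -p pics; cat > h.py <<'E'
from workcell import monitor, viewer, order, bot
import numpy as np, cv2
from scipy.spatial.transform import Rotation as R
def cam(p):
    o=np.array(p['origin']); r=np.array(p['orientation'])
    M=r if r.shape==(3,3) else R.from_euler('xyz',r).as_matrix()
    return o,M
def ray(p,px):
    u=cv2.undistortPoints(np.array([[px]],float),np.array(p['camera_matrix']),np.array(p['dist']))[0,0]
    o,M=cam(p); return o,M@np.array([u[0],u[1],1.])
def atz(p,px,z):
    o,d=ray(p,px); return o+d*(z-o[2])/d[2]
def proj(p,X):
    o,M=cam(p); c=(np.array(X)-o)@M
    return cv2.projectPoints(c.reshape(-1,1,3),np.zeros(3),np.zeros(3),np.array(p['camera_matrix']),np.array(p['dist']))[0][:,0]
def cloud(p):
    z=p['z_map']; v,u=np.mgrid[:480,:640]
    n=cv2.undistortPoints(np.stack([u.ravel(),v.ravel()],1).astype(float)[:,None],np.array(p['camera_matrix']),np.array(p['dist']))[:,0]
    o,M=cam(p); P=np.c_[n,np.ones(len(n))]*z.reshape(-1,1)
    W=P@M.T+o; W[z.ravel()==0]=np.nan
    return W.reshape(480,640,3)
E
python3 - <<'E'
from h import *
s=monitor.get_state(); print(s['clock'],s['position'],s['ee_rot'],bot.pinch_z)
for n in ['scene','side','wrist']:
    p=viewer.capture(n); cv2.imwrite(f'pics/{n}0.png',p['img']); print(n,p['origin'],p['orientation'])
    if n=='wrist': continue
    for t in ['foot_a_mid','tin','place_a','place_b']:
        for d in viewer.tip_of(p,t):
            z={'foot_a_mid':.03,'tin':0}.get(t,.003)
            print(t,round(d['conf'],2),np.round(d['point']),atz(p,d['point'],z).round(4))
E
```

```text
pics
0.0 [0.20664501 0.61585559 0.23066371] [-3.14154537e+00  1.19323962e-03  1.24697162e+00] -0.0187
scene [ 0.86978278 -0.45326147  0.75533452] [-2.46112526  0.01026968  0.7978586 ]
foot_a_mid 0.89 [228. 244.] [ 0.3476 -0.1712  0.03  ]
foot_a_mid 0.78 [204. 285.] [ 0.3881 -0.2528  0.03  ]
foot_a_mid 0.65 [276. 215.] [ 0.3561 -0.064   0.03  ]
foot_a_mid 0.58 [275. 258.] [ 0.4309 -0.1316  0.03  ]
foot_a_mid 0.36 [375. 272.] [ 0.573  -0.0298  0.03  ]
tin 0.85 [382. 247.] [0.532  0.0406 0.    ]
place_a 0.72 [362. 230.] [0.4798 0.0408 0.003 ]
place_a 0.55 [376. 272.] [ 0.5627 -0.013   0.003 ]
place_b 0.72 [362. 230.] [0.4798 0.0408 0.003 ]
place_b 0.55 [376. 272.] [ 0.5627 -0.013   0.003 ]
side [0.24402137 0.344587   0.60457015] [-2.4100125   0.01245025 -2.60242802]
foot_a_mid 0.93 [388. 245.] [ 0.4301 -0.138   0.03  ]
foot_a_mid 0.93 [442. 256.] [ 0.3477 -0.1605  0.03  ]
foot_a_mid 0.67 [440. 210.] [ 0.3877 -0.2524  0.03  ]
foot_a_mid 0.59 [411. 300.] [ 0.3538 -0.0594  0.03  ]
tin 0.73 [267. 310.] [0.5363 0.0437 0.    ]
place_a 0.68 [274. 279.] [ 0.5606 -0.0084  0.003 ]
place_a 0.66 [294. 325.] [0.4865 0.0452 0.003 ]
place_b 0.68 [274. 279.] [ 0.5606 -0.0084  0.003 ]
place_b 0.66 [294. 325.] [0.4865 0.0452 0.003 ]
wrist [0.13623866 0.64025405 0.37473999] [2.84493969e+00 5.88690481e-04 1.24638048e+00]
```

View pics/scene0.png

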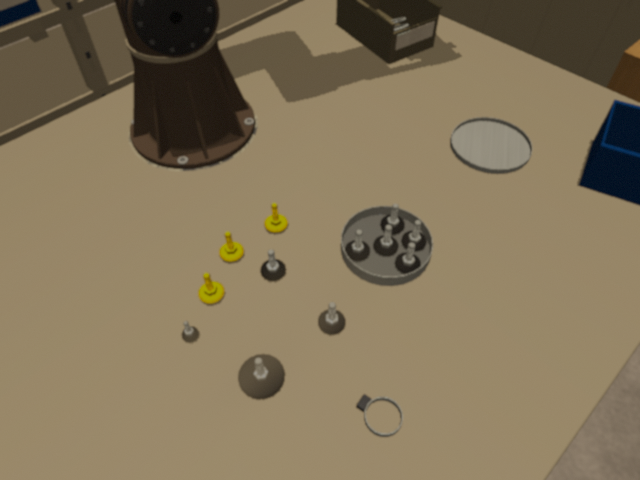

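View pics/side0.png

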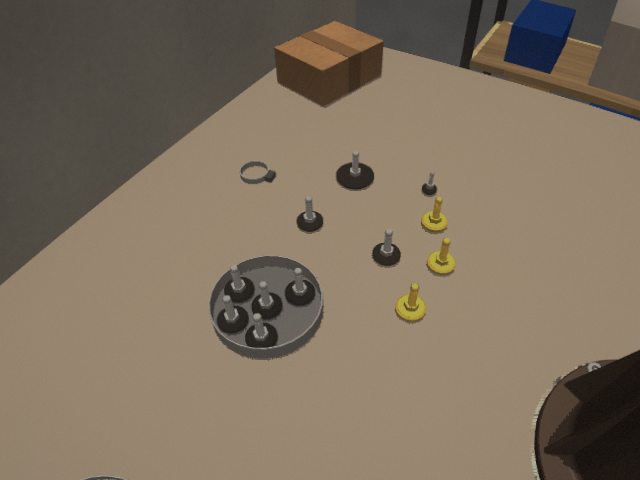

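Candidates in the scene picture: 46 mm black feet at (273,266) and (332,317). Not meant: yellow feet at (276,220), (231,248) and (211,290), the small one at (190,332), the wide one at (261,374), and the feet in the tin. The tin is at (386,243), with gaps at about (365,225) and (378,270). Next I'll measure sizes and positions with depth, plus a close crop.

```bash
python3 - <<'E'
from h import *
from scipy.optimize import least_squares
from scipy import ndimage
crops=[]
for n in ['scene','side']:
    p=viewer.capture(n); W=cloud(p); X,Y,Z=W[...,0],W[...,1],W[...,2]
    roi=(X>.3)&(X<.8)&(Y>-.4)&(Y<.2)
    bench=roi&(abs(Z)<.006); print(n,'bench',np.nanmedian(Z[bench]))
    m=roi&(Z>.035)&(Z<.075)
    l,k=ndimage.label(m,np.ones((3,3)))
    for i in range(1,k+1):
        q=l==i
        if q.sum()<8: continue
        print(' stud',q.sum(),W[q].mean(0).round(4),'top',np.nanmax(Z[q]).round(4),p['img'][q].mean(0).round())
    # black base top of loose feet
    m=roi&(Z>.006)&(Z<.016)
    l,k=ndimage.label(m)
    for i in range(1,k+1):
        q=l==i
        if q.sum()<100: continue
        w=W[q]; print(' base',q.sum(),w.mean(0).round(4),'ext',np.ptp(w[:,:2],axis=0).round(4))
    d=np.hypot(X-.535,Y-.043)
    m=(d>.07)&(d<.095)&(Z>.022)&(Z<.034)
    w=W[m]; f=least_squares(lambda a:np.hypot(w[:,0]-a[0],w[:,1]-a[1])-.082,[.535,.043],loss='soft_l1',f_scale=.001)
    print(' tin',f.x.round(4),m.sum(),np.abs(f.fun).mean())
    im=p['img'][190:400,180:450] if n=='scene' else p['img'][130:360,200:470]
    cv2.imwrite(f'pics/{n}_crop.png',cv2.resize(im,None,fx=2.6,fy=2.6,interpolation=cv2.INTER_CUBIC))
print(monitor.get_state()['clock'])
E
```

```text
scene bench 0.00012024726370873928
 stud 73 [ 0.3575 -0.0662  0.0517] top 0.0621 [ 23. 124. 148.]
 stud 86 [0.5151 0.0866 0.0523] top 0.0647 [ 90. 103. 109.]
 stud 89 [0.5685 0.0838 0.0522] top 0.0653 [ 92. 105. 110.]
 stud 86 [0.5397 0.039  0.0528] top 0.0651 [ 92. 105. 110.]
 stud 86 [ 0.5111 -0.0058  0.0522] top 0.0646 [ 96. 109. 114.]
 stud 81 [ 0.3512 -0.1684  0.0512] top 0.0619 [ 23. 122. 144.]
 stud 93 [0.593  0.0362 0.0522] top 0.0652 [ 92. 105. 110.]
 stud 85 [ 0.4347 -0.1415  0.0512] top 0.0631 [ 95. 110. 117.]
 stud 89 [ 0.3961 -0.248   0.052 ] top 0.0624 [ 19. 124. 145.]
 stud 89 [ 0.5805 -0.1422  0.052 ] top 0.0619 [102. 119. 128.]
 stud 31 [ 0.4353 -0.3206  0.0417] top 0.0472 [ 98. 116. 125.]
 stud 103 [ 0.5716 -0.2857  0.0525] top 0.0626 [ 98. 116. 125.]
 base 230 [0.4793 0.073  0.0118] ext [0.0559 0.0993]
 base 188 [0.525  0.0998 0.0127] ext [0.0356 0.0544]
 base 277 [ 0.3598 -0.0684  0.0113] ext [0.0457 0.0459]
 base 110 [0.5813 0.0885 0.0136] ext [0.0257 0.0396]
 base 268 [0.5414 0.0358 0.0134] ext [0.0465 0.0459]
 base 271 [ 0.5138 -0.0085  0.0137] ext [0.0442 0.04
[... 1518 characters left out ...]
 328 [ 0.5742 -0.1339  0.0111] ext [0.0451 0.0439]
 base 329 [ 0.3906 -0.2394  0.0115] ext [0.046  0.0432]
 base 384 [ 0.4294 -0.1328  0.0113] ext [0.0452 0.0462]
 base 384 [ 0.3467 -0.1596  0.0112] ext [0.0448 0.0456]
 base 234 [ 0.5819 -0.0205  0.0109] ext [0.0738 0.0517]
 base 550 [0.5921 0.0456 0.0129] ext [0.0526 0.0806]
 base 420 [0.5049 0.0031 0.0136] ext [0.0447 0.045 ]
 base 443 [0.5324 0.0456 0.0135] ext [0.0452 0.0455]
 base 486 [ 0.3527 -0.0579  0.0111] ext [0.045  0.0451]
 base 463 [0.5616 0.0906 0.0137] ext [0.0506 0.0461]
 base 369 [0.4906 0.0945 0.011 ] ext [0.1134 0.1012]
 base 419 [0.5102 0.0913 0.0141] ext [0.0461 0.0441]
 tin [0.5375 0.0423] 840 0.0008197364485941592
0.65
```

View pics/scene_crop.png

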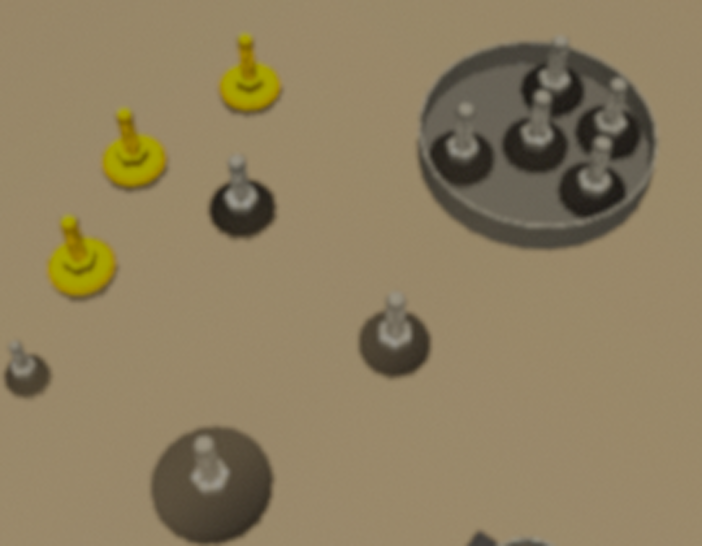

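Crop: steel studs on 45 mm bases at crop (242,205) and (395,340), i.e. scene (273,269) and (332,321). Those two match the tin. The yellow, 28 mm and 71 mm feet are rejected.

Averaging the two cameras gives foot A (.433,-.139), foot B (.5785,-.1397) and tin centre (.5376,.0415). The free places are at 177.2° and 297.2°: place_a (.484,.044) with jaw yaw 87°, place_b (.562,-.006) with jaw yaw 27°.

```bash
python3 -m handwheel '[{"xyz":[60,-20,0],"roll":3},{"xyz":[110,-60,0],"roll":6},{"xyz":[160,-100,0],"roll":9},{"xyz":[210,-140,0],"roll":12},{"xyz":[250,-190,0],"roll":16}]' 1 40
python3 -m handwheel '[{"xyz":[10,-60,0],"roll":0},{"xyz":[20,-120,0],"roll":0},{"xyz":[30,-180,0],"roll":0},{"xyz":[30,-240,-10],"roll":0},{"xyz":[30,-300,-20],"roll":0}]'
```

```text
clock: 1.27
position: [0.4543, 0.4302, 0.2314]
ee_rot: [3.141, -0.001, 1.528]
force: [0.9, 1.5, -0.2]
opening: 0.0853
clock: 1.9
position: [0.4826, 0.1296, 0.2114]
ee_rot: [3.141, -0.0, 1.526]
force: [1.1, 0.3, -0.0]
opening: 0.0853
```

```bash
python3 -m handwheel '[{"xyz":[-11,-55,-14],"roll":0},{"xyz":[-22,-110,-28],"roll":0},{"xyz":[-33,-165,-42],"roll":0},{"xyz":[-44,-220,-56],"roll":0},{"xyz":[-54,-265,-60],"roll":0}]'
python3 -m handwheel '[{"xyz":[0,0,0],"roll":0},{"xyz":[0,0,0],"roll":0}]'
python3 - <<'E'
from h import *
p=viewer.capture('wrist'); cv2.imwrite('pics/w1.png',p['img'])
s=monitor.get_state(); print(s['position'],s['q'])
W=cloud(p);Z=W[...,2]
from scipy import ndimage
l,k=ndimage.label((Z>.035)&(Z<.075)&(W[...,1]<.3),np.ones((3,3)))
for i in range(1,k+1):
    q=l==i
    if q.sum()>30: print(q.sum(),W[q].mean(0).round(4),W[q&(Z>np.nanmax(Z[q])-.004)].mean(0).round(4))
E
```

```text
clock: 2.52
position: [0.4277, -0.1355, 0.1508]
ee_rot: [-3.141, -0.0, 1.526]
force: [0.9, 0.1, -0.0]
opening: 0.0854
clock: 2.78
position: [0.4286, -0.1336, 0.1514]
ee_rot: [3.141, -0.0, 1.525]
force: [0.7, -0.5, -0.2]
opening: 0.0857
[ 0.42867694 -0.13310959  0.15143066] [-3.68726065e-01  3.17875741e-01  2.12484957e+00  1.83973446e-04
  6.98729937e-01 -1.89529594e+00]
475 [ 0.3482 -0.1652  0.0578] [ 0.3481 -0.166   0.0605]
562 [ 0.3546 -0.0649  0.0559] [ 0.3546 -0.0636  0.0604]
639 [ 0.392  -0.2436  0.0536] [ 0.3926 -0.2452  0.0604]
491 [ 0.4297 -0.1388  0.0551] [ 0.4312 -0.139   0.0604]
183 [ 0.4325 -0.3176  0.0424] [ 0.4327 -0.3182  0.0452]
266 [0.5117 0.0858 0.0428] [0.514  0.0846 0.0512]
637 [ 0.5065 -0.0048  0.0535] [ 0.5081 -0.0037  0.0632]
588 [0.5352 0.0395 0.0519] [0.536  0.0401 0.0628]
432 [ 0.5738 -0.1397  0.0495] [ 0.574  -0.1399  0.0599]
```

View pics/w1.png

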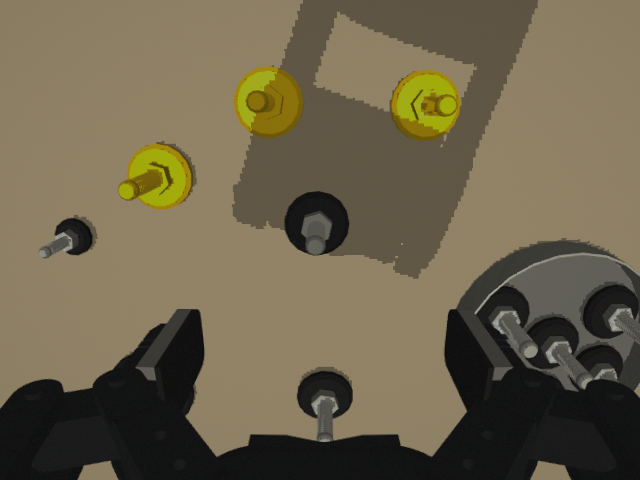

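Wrist view: the black foot is at (317,225), the second one at (325,400), and yellow feet sit above. The measured pose is about 6 mm off my bookkeeping, so I'll check that it has settled.

```bash
python3 -m handwheel '[{"xyz":[0,0,0],"roll":0},{"xyz":[0,0,0],"roll":0}]'; python3 - <<'E'
from h import *
for i in range(3):
    p=viewer.capture('wrist'); print(monitor.get_state()['position'])
E
```

```text
clock: 3.08
position: [0.4287, -0.1329, 0.1514]
ee_rot: [3.141, 0.0, 1.528]
force: [-0.6, 0.4, -0.5]
opening: 0.0848
[ 0.42875245 -0.13300503  0.1513953 ]
[ 0.42870265 -0.13313417  0.15138359]
[ 0.42863584 -0.13322907  0.15133977]
```

```bash
python3 -m handwheel '[{"xyz":[4,-6,-20],"roll":0},{"xyz":[4,-6,-60],"roll":0},{"xyz":[4,-6,-70],"roll":0},{"xyz":[4,-6,-70],"roll":0}]'
python3 - <<'E'
from h import *
p=viewer.capture('wrist'); cv2.imwrite('pics/w2.png',p['img'])
s=monitor.get_state(); print(s['position'])
E
```

```text
clock: 3.72
position: [0.4322, -0.1394, 0.0812]
ee_rot: [-3.14, -0.0, 1.526]
force: [0.0, -0.1, -0.4]
opening: 0.0851
[ 0.43268913 -0.1395865   0.08181295]
```

View pics/w2.png

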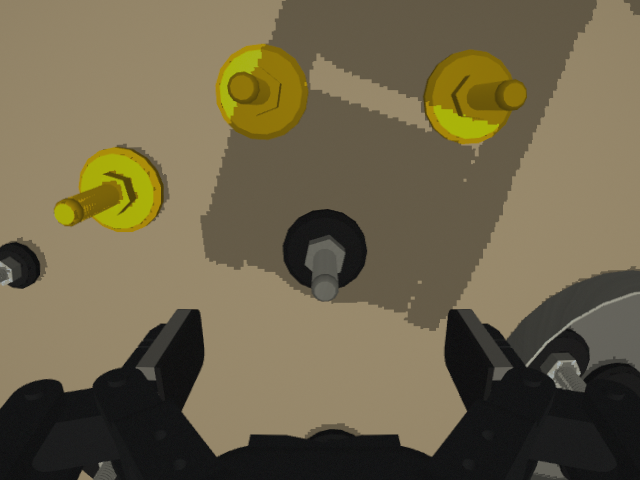

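The stud is centred between the jaws (col 325). I'll descend and grip.

```bash
python3 -m handwheel '[{"xyz":[0,0,-30],"roll":0},{"xyz":[0,0,-54],"roll":0},{"xyz":[0,0,-54],"roll":0}]'
python3 -m handwheel '[{"xyz":[0,0,0],"roll":0},{"xyz":[0,0,0],"roll":0},{"xyz":[0,0,0],"roll":0},{"xyz":[0,0,0],"roll":0},{"xyz":[0,0,0],"roll":0}]' 0 50
python3 -m handwheel '[{"xyz":[0,0,0],"roll":0},{"xyz":[0,0,0],"roll":0}]'
python3 - <<'E'
from h import *
p=viewer.capture('wrist'); cv2.imwrite('pics/w3.png',p['img'])
s=monitor.get_state(); print(s['position'],s['opening'])
E
```

```text
clock: 4.15
position: [0.4323, -0.1395, 0.0273]
ee_rot: [-3.141, -0.0, 1.526]
force: [0.2, -0.1, -0.8]
opening: 0.0856
clock: 4.78
position: [0.4327, -0.1397, 0.0276]
ee_rot: [3.141, 0.0, 1.526]
force: [0.8, -0.6, 8.4]
opening: 0.0102
clock: 5.03
position: [0.4327, -0.1397, 0.0276]
ee_rot: [3.141, 0.0, 1.526]
force: [-0.3, 1.2, 8.4]
opening: 0.0103
[ 0.43270012 -0.13967448  0.02758136] 0.010797670495962712
```

View pics/w3.png

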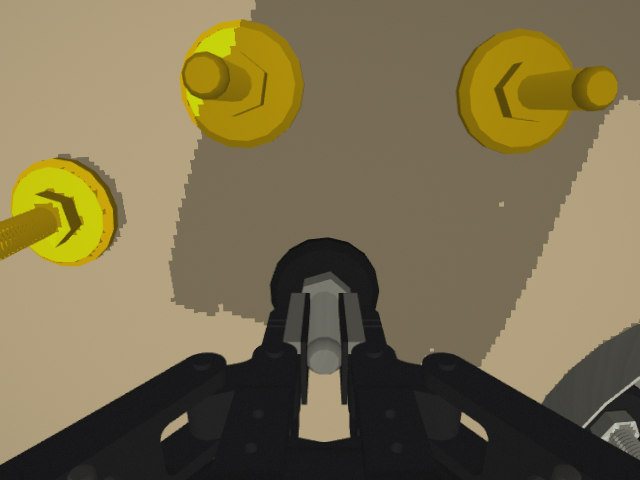

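Gripped: the stud is between the pads at (324,340). Lift and carry it.

```bash
python3 -m handwheel '[{"xyz":[0,0,25],"roll":0},{"xyz":[0,0,60],"roll":0},{"xyz":[0,0,90],"roll":0},{"xyz":[15,50,90],"roll":0},{"xyz":[28,100,90],"roll":0}]'
python3 -m handwheel '[{"xyz":[12,40,0],"roll":0},{"xyz":[24,84,0],"roll":0},{"xyz":[24,84,0],"roll":0},{"xyz":[24,84,0],"roll":0}]'
python3 - <<'E'
from h import *
for n in ['scene','side']:
    p=viewer.capture(n); cv2.imwrite(f'pics/{n}4.png',p['img'][150:400,180:480])
p=viewer.capture('wrist'); cv2.imwrite('pics/w4.png',p['img'])
s=monitor.get_state(); print(s['position'],s['ee_rot'],s['opening'])
E
```

```text
clock: 5.7
position: [0.4611, -0.0389, 0.1178]
ee_rot: [3.14, 0.0, 1.524]
force: [0.6, 0.9, -2.3]
opening: 0.0106
clock: 6.2
position: [0.484, 0.0443, 0.1171]
ee_rot: [-3.141, 0.0, 1.527]
force: [0.2, 0.7, -2.8]
opening: 0.0106
[0.48416757 0.04349144 0.11723336] [-3.14116140e+00  1.24950131e-04  1.52503990e+00] 0.010421496244488375
```

View pics/w4.png

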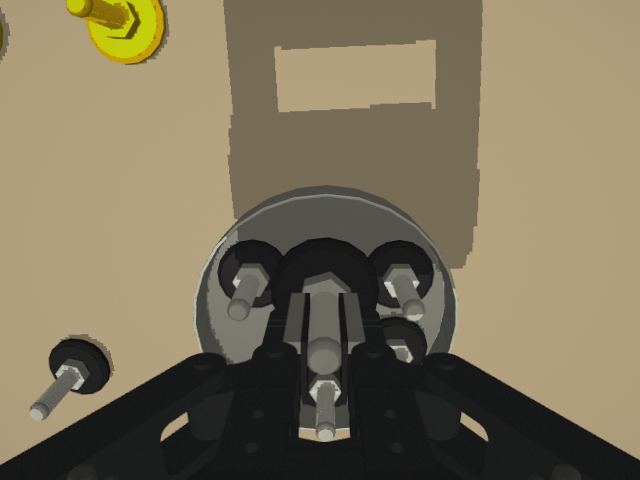

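View pics/side4.png

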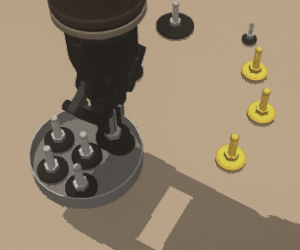

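The held foot (col 324) is centred between its neighbours (nuts at 250 and 401) and upright. Lower it.

```bash
python3 -m handwheel '[{"xyz":[0,0,-30],"roll":0},{"xyz":[0,0,-55],"roll":0},{"xyz":[0,0,-70],"roll":0},{"xyz":[0,0,-78],"roll":0},{"xyz":[0,0,-83],"roll":0}]'
python3 -m handwheel '[{"xyz":[0,0,-2],"roll":0},{"xyz":[0,0,-3],"roll":0},{"xyz":[0,0,-3],"roll":0}]'
```

```text
clock: 6.98
position: [0.4847, 0.0442, 0.0342]
ee_rot: [3.141, -0.0, 1.526]
force: [0.6, -0.4, -1.5]
opening: 0.0103
clock: 7.35
position: [0.4847, 0.0444, 0.0316]
ee_rot: [3.141, -0.0, 1.526]
force: [-0.7, -0.1, -2.1]
opening: 0.0108
```

```bash
python3 -m handwheel '[{"xyz":[0,0,-1],"roll":0},{"xyz":[0,0,-1],"roll":0}]'
python3 -m handwheel '[{"xyz":[0,0,-1],"roll":0},{"xyz":[0,0,-1],"roll":0}]'
```

```text
clock: 7.6
position: [0.4848, 0.0445, 0.0306]
ee_rot: [3.141, -0.0, 1.526]
force: [-0.0, 2.7, 4.8]
opening: 0.0105
clock: 7.85
position: [0.4849, 0.0446, 0.0305]
ee_rot: [3.14, -0.0, 1.526]
force: [-5.3, 3.0, 29.3]
opening: 0.0104
```

Seated on the floor. Relax 1 mm, release, and retreat straight up.

```bash
python3 -m handwheel '[{"xyz":[0,0,1],"roll":0},{"xyz":[0,0,1],"roll":0}]'
python3 -m handwheel '[{"xyz":[0,0,0],"roll":0},{"xyz":[0,0,0],"roll":0},{"xyz":[0,0,0],"roll":0}]' 0.5
python3 -m handwheel '[{"xyz":[0,0,20],"roll":0},{"xyz":[0,0,50],"roll":0},{"xyz":[0,0,90],"roll":0},{"xyz":[0,0,90],"roll":0}]'
python3 - <<'E'
from h import *
p=viewer.capture('wrist'); cv2.imwrite('pics/w5.png',p['img'])
s=monitor.get_state(); print(s['position'],s['ee_rot'],s['opening'])
E
```

```text
clock: 8.1
position: [0.4848, 0.0444, 0.0306]
ee_rot: [3.141, -0.0, 1.526]
force: [-1.8, 1.4, 9.8]
opening: 0.0101
clock: 8.48
position: [0.4845, 0.0444, 0.0302]
ee_rot: [-3.141, 0.0, 1.526]
force: [-0.8, -0.5, 0.3]
opening: 0.0424
clock: 8.98
position: [0.4862, 0.0444, 0.1227]
ee_rot: [3.137, -0.0, 1.526]
force: [1.1, -0.2, -0.4]
opening: 0.0429
[0.48533377 0.04441672 0.12136572] [ 3.13901416e+00 -1.87772852e-04  1.52625800e+00] 0.042806838344285225
```

View pics/w5.png

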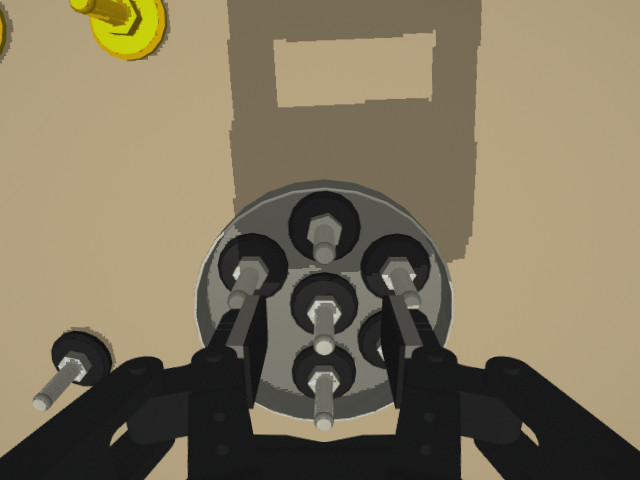

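The foot stands upright at (323,225), centred in place_a. Next is foot B.

```bash
python3 -m handwheel '[{"xyz":[18,-36,0],"roll":-10},{"xyz":[36,-72,0],"roll":-20},{"xyz":[54,-108,0],"roll":-30},{"xyz":[72,-144,0],"roll":-40},{"xyz":[93,-184,0],"roll":-50}]' 1
python3 -m handwheel '[{"xyz":[0,0,-30],"roll":-10},{"xyz":[0,0,-40],"roll":-10},{"xyz":[0,0,-40],"roll":-10}]'
python3 - <<'E'
from h import *
p=viewer.capture('wrist'); cv2.imwrite('pics/w6.png',p['img'])
s=monitor.get_state(); print(s['position'],s['ee_rot'],s['q'][5])
print(proj(p,[[.5785,-.1397,.06],[.5785,-.1397,.012]]))
W=cloud(p);Z=W[...,2]
q=(Z>.025)&(Z<.065)&(np.hypot(W[...,0]-.5785,W[...,1]+.1397)<.02); t=q&(Z>.058); print(W[q].mean(0),W[t].mean(0))
b=(abs(Z-.011)<.002)&(np.hypot(W[...,0]-.5785,W[...,1]+.1397)<.03);w=W[b][:,:2];print(cv2.minEnclosingCircle(w.astype(np.float32)))
E
```

```text
clock: 9.65
position: [0.5771, -0.1406, 0.1189]
ee_rot: [-3.14, 0.001, 0.648]
force: [0.8, 0.1, -0.2]
opening: 0.0856
clock: 10.02
position: [0.5764, -0.1389, 0.0791]
ee_rot: [-3.14, 0.002, 0.484]
force: [0.7, -0.4, -1.0]
opening: 0.0853
[ 0.57704316 -0.13903036  0.08001487] [-3.14069219e+00  9.46075691e-04  4.83209574e-01] -0.7706855413273356
[[327.08724656 296.81749922]
 [326.67189499 258.29508472]]
[ 0.57657062 -0.13730106  0.05106133] [ 0.57749033 -0.13889961  0.06040753]
((0.5778369903564453, -0.1396656632423401), 0.023139867931604385)
```

View pics/w6.png

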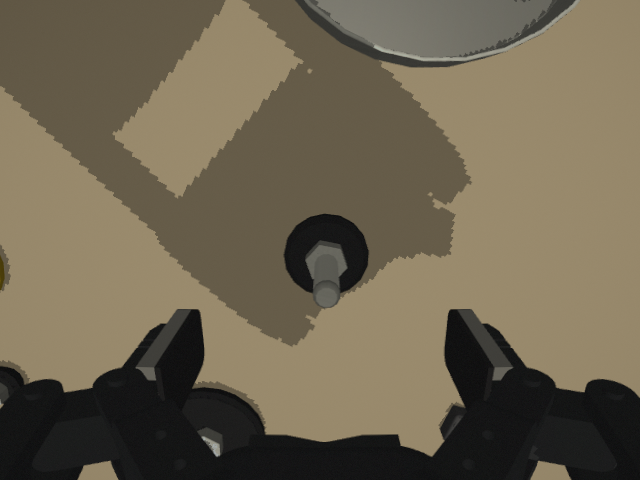

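The foot is centred at (326,260), and its base radius measures 23.1 mm, so it is the right size. Descend and grip.

```bash
python3 -m handwheel '[{"xyz":[1,-1,-30],"roll":0},{"xyz":[1,-1,-52],"roll":0},{"xyz":[1,-1,-52],"roll":0}]'
python3 -m handwheel '[{"xyz":[0,0,0],"roll":0},{"xyz":[0,0,0],"roll":0},{"xyz":[0,0,0],"roll":0},{"xyz":[0,0,0],"roll":0},{"xyz":[0,0,0],"roll":0}]' 0 50
python3 -m handwheel '[{"xyz":[0,0,0],"roll":0}]'
```

```text
clock: 10.45
position: [0.5779, -0.14, 0.0279]
ee_rot: [-3.14, 0.001, 0.482]
force: [0.2, 0.5, 0.1]
opening: 0.0856
clock: 11.08
position: [0.5786, -0.1407, 0.0287]
ee_rot: [3.141, -0.0, 0.479]
force: [-1.6, -0.6, 6.0]
opening: 0.011
clock: 11.2
position: [0.5786, -0.1407, 0.0287]
ee_rot: [3.141, -0.0, 0.479]
force: [-1.7, -0.4, 6.9]
opening: 0.0104
```

```bash
python3 -m handwheel '[{"xyz":[0,0,25],"roll":0},{"xyz":[0,0,60],"roll":0},{"xyz":[0,0,90],"roll":0},{"xyz":[-6,45,90],"roll":0},{"xyz":[-12,90,90],"roll":0}]'
python3 -m handwheel '[{"xyz":[-4,44,0],"roll":0},{"xyz":[-4,44,0],"roll":0},{"xyz":[-4,44,0],"roll":0}]'
python3 - <<'E'
from h import *
p=viewer.capture('wrist'); cv2.imwrite('pics/w7.png',p['img'])
s=monitor.get_state(); print(s['position'],s['ee_rot'],s['opening'])
E
```

```text
clock: 11.82
position: [0.5664, -0.05, 0.1188]
ee_rot: [3.141, -0.001, 0.478]
force: [-0.8, 0.8, -1.2]
opening: 0.0103
clock: 12.2
position: [0.5626, -0.0067, 0.1183]
ee_rot: [3.141, 0.0, 0.48]
force: [-0.0, -0.0, -1.1]
opening: 0.0105
[ 0.56265472 -0.00716522  0.11830516] [ 3.14141014e+00 -1.42547560e-05  4.78921178e-01] 0.010571242185178367
```

View pics/w7.png

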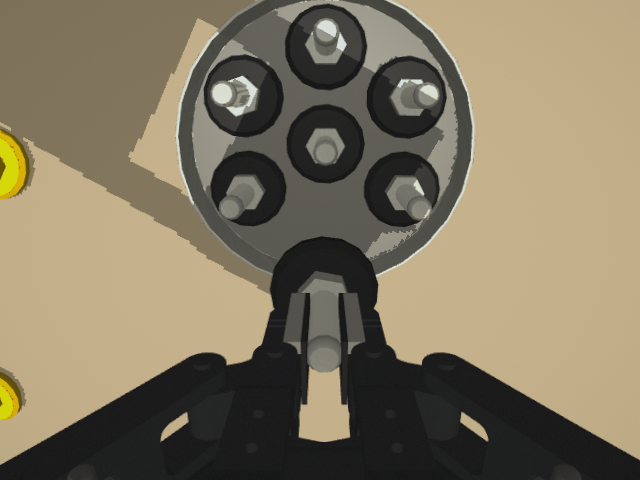

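```bash
python3 - <<'E'
from h import *
from scipy.optimize import least_squares
p=viewer.capture('wrist'); W=cloud(p);Z=W[...,2]
C=np.array([.5376,.0415])
for a in [-2.8,57.2,117.2,177.2,237.2,None]:
    c=C if a is None else C+.0535*np.array([np.cos(np.radians(a)),np.sin(np.radians(a))])
    d=np.hypot(W[...,0]-c[0],W[...,1]-c[1])
    b=(abs(Z-.014)<.002)&(d<.028); w=W[b][:,:2]
    print(a,c.round(4),np.round(cv2.minEnclosingCircle(w.astype(np.float32))[0],4), W[(d<.012)&(Z>.06)&(Z<.07)].mean(0).round(4))
d=np.hypot(W[...,0]-C[0],W[...,1]-C[1]); m=(d>.075)&(d<.09)&(Z>.025)&(Z<.03);w=W[m]
print(least_squares(lambda a:np.hypot(w[:,0]-a[0],w[:,1]-a[1])-.082,C,loss='soft_l1',f_scale=.001).x,m.sum())
E
```

```text
-2.8 [0.591  0.0389] [0.5938 0.0391] [0.5908 0.04   0.0632]
57.2 [0.5666 0.0865] [0.568  0.0892] [0.5666 0.087  0.0633]
117.2 [0.5131 0.0891] [0.5136 0.09  ] [0.5137 0.0897 0.0633]
177.2 [0.4842 0.0441] [0.4815 0.0443] [0.4844 0.045  0.0634]
237.2 [ 0.5086 -0.0035] [ 0.5076 -0.0052] [ 0.5093 -0.0018  0.0633]
None [0.5376 0.0415] [0.5379 0.0423] [0.5377 0.0426 0.0634]
[0.53799461 0.04227341] 3728
```

Place_b refined to (.562,-.0055). The placed foot's top is at 63.4 mm, the same as its neighbours. Lower B with a +1.5 mm correction in y.

```bash
python3 -m handwheel '[{"xyz":[0,1.5,-30],"roll":0},{"xyz":[0,1.5,-55],"roll":0},{"xyz":[0,1.5,-70],"roll":0},{"xyz":[0,1.5,-78],"roll":0},{"xyz":[0,1.5,-84],"roll":0}]'
python3 -m handwheel '[{"xyz":[0,0,-2],"roll":0},{"xyz":[0,0,-2],"roll":0}]'
python3 -m handwheel '[{"xyz":[0,0,-1],"roll":0},{"xyz":[0,0,-1],"roll":0}]'
```

```text
clock: 12.92
position: [0.5628, -0.0054, 0.0343]
ee_rot: [3.141, -0.0, 0.479]
force: [0.3, 0.4, -1.7]
opening: 0.0107
clock: 13.18
position: [0.5627, -0.0051, 0.0326]
ee_rot: [3.141, -0.0, 0.479]
force: [0.0, -0.4, -2.0]
opening: 0.0106
clock: 13.42
position: [0.5629, -0.0051, 0.0317]
ee_rot: [3.141, -0.001, 0.479]
force: [-0.2, 0.7, 3.8]
opening: 0.0105
```

Contact at the expected height. Release and retreat.

```bash
python3 -m handwheel '[{"xyz":[0,0,0],"roll":0},{"xyz":[0,0,0],"roll":0},{"xyz":[0,0,0],"roll":0},{"xyz":[0,0,0],"roll":0}]' 0.5
python3 -m handwheel '[{"xyz":[0,0,20],"roll":0},{"xyz":[0,0,50],"roll":0},{"xyz":[0,0,90],"roll":0},{"xyz":[0,0,120],"roll":0},{"xyz":[0,-60,150],"roll":0}]'
python3 -m handwheel '[{"xyz":[0,-50,0],"roll":0},{"xyz":[0,-70,0],"roll":0},{"xyz":[0,-70,0],"roll":0},{"xyz":[0,-70,0],"roll":0}]'
python3 - <<'E'
from h import *
ims=[]
C=np.array([.5378,.0422])
for n in ['scene','side','wrist']:
    p=viewer.capture(n);W=cloud(p);Z=W[...,2]
    for a in [57.2,177.2,297.2]:
        c=C+.0535*np.array([np.cos(np.radians(a)),np.sin(np.radians(a))])
        d=np.hypot(W[...,0]-c[0],W[...,1]-c[1])
        t=(d<.014)&(Z>.058)&(Z<.07); b=(d<.021)&(Z>.012)&(Z<.018)
        print(n,a,c.round(4),t.sum(),W[t].mean(0).round(4) if t.any() else '',W[b].mean(0).round(4) if b.any() else '')
    if n!='wrist':
        u,v=proj(p,[[C[0],C[1],.03]])[0].astype(int)
        ims.append(cv2.resize(p['img'][v-75:v+75,u-65:u+65],(390,450),interpolation=cv2.INTER_CUBIC))
    else: cv2.imwrite('pics/w8.png',p['img'])
cv2.imwrite('pics/fin.png',np.hstack(ims)); s=monitor.get_state(); print(s['position'],s['clock'])
E
```

```text
clock: 13.92
position: [0.5625, -0.0051, 0.0313]
ee_rot: [-3.142, 0.0, 0.479]
force: [0.3, 0.8, -0.4]
opening: 0.0423
clock: 14.55
position: [0.5628, -0.0592, 0.1805]
ee_rot: [-3.142, -0.001, 0.483]
force: [1.6, -1.1, -0.5]
opening: 0.0425
clock: 15.05
position: [0.5622, -0.13, 0.1789]
ee_rot: [-3.141, 0.0, 0.479]
force: [0.2, -0.4, 0.5]
opening: 0.043
scene 57.2 [0.5668 0.0872] 33 [0.5679 0.0849 0.0617] [0.5687 0.0852 0.0149]
scene 177.2 [0.4844 0.0448] 1 [0.4841 0.0376 0.0605] [0.4792 0.0482 0.0147]
scene 297.2 [ 0.5623 -0.0054] 37 [ 0.5631 -0.0063  0.0618] [ 0.5644 -0.0083  0.015 ]
side 57.2 [0.5668 0.0872] 58 [0.5653 0.0881 0.0615] [0.5636 0.0903 0.0148]
side 177.2 [0.4844 0.0448] 56 [0.4832 0.0457 0.0617] [0.4819 0.0476 0.0145]
side 297.2 [ 0.5623 -0.0054] 41 [ 0.5605 -0.0034  0.0619] [ 0.5592 -0.0034  0.0146]
wrist 57.2 [0.5668 0.0872] 0  
wrist 177.2 [0.4844 0.0448] 0  
wrist 297.2 [ 0.5623 -0.0054] 341 [ 0.5619 -0.0046  0.0632] [ 0.561  -0.0076  0.0157]
[ 0.56245826 -0.12985335  0.17906218] 15.2
```

View pics/fin.png

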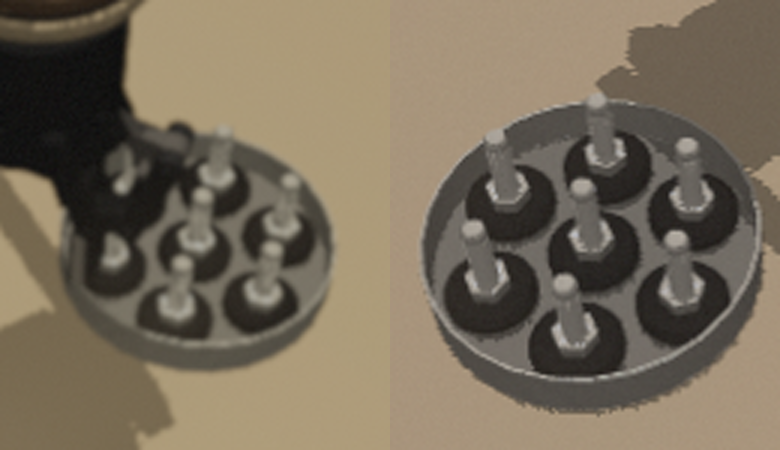

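View pics/w8.png

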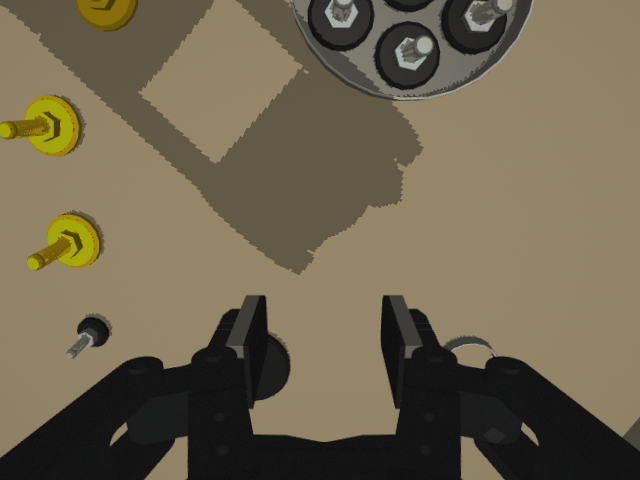

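The side view (right half of the picture) shows all seven feet upright and evenly spaced in the tin. The wrist view shows foot B at (407,53), clear of the wall. The gripper is clear, so I'll hand in.

```bash
python3 -c "
from h import *
order.sign_off(); print(monitor.get_state()['clock'])"
```

```text
the job is handed in; nothing more can be done
the job is handed in; nothing more can be done
```

The tin is full: both loose 46 mm black feet now stand in the two empty places, and I handed the job in just after 15.2 s on the robot's clock. The yellow, wide and small feet were left alone.

- **Seating:** Each foot touched the tin's floor at the expected height. Pressing forces read about 29 N for the first foot and 4 N for the second.
- **Final position:** Stud tops measured about 63 mm with the wrist camera (the first foot just before the second was lowered), matching the other feet. Both were within about 1–2 mm of the place centres, upright and clear of their neighbours and the wall. The gripper was open and well away.
- **Where checks disagreed:** The cameras differed by a few millimetres, mostly because each sees only the near side of a stud. In the last scene picture the arm largely hid the first place, so its final check rests on the side view and that earlier wrist picture.

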